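# Turn the strongest lens of the stand magnifier over the specimen

### The job

A fossil lies in its card tray on the stage of the stand magnifier. Push the finger tabs with a fingertip to step the lens turret round, gently and without flinging it, until the strongest lens (the smallest one, in the longest barrel, with four dots on its tab) has clicked in over the middle of the stage. Touch the turret only by its tabs, never the lenses or their barrels, and leave the fossil and the things lying about where they are; nothing is to be gripped or lifted.

Things in the scene. Friction and masses are not known exactly. Their poses are not given: they have to be found in the camera images.
- stand: Stand magnifier, fixed to the counter: grey base 190 x 150 x 22 mm, vertical steel column with a focusing slide and a round collar, the revolving lens turret on top. Origin: on the column axis at counter level; z up; the stage lies on its -x side. The turret turns about this axis; its arms lie 151 to 161 mm above the counter. Nothing on the stand is higher than 172 mm.
- stage_centre (a point): Middle of the round stage with a white opal plate (88 mm across, top 36 mm above the counter), 55 mm from the column axis. The lens in use has its centre straight above this point.
- turret (a joint): Turret angle in rad, positive anticlockwise from above; endless, free both ways. 0 (or any whole turn) has the smallest lens over the stage; pi/2, pi, 3 pi/2 the others. A sprung ball clicks in at these four: within about 5 degrees the turret is drawn in and centred; leaving a click takes about 3 N at a tab. Elsewhere it stays where left (friction 0.6 N at a tab). May start in a click or between two.
- tabs: Four finger tabs (aluminium paddles) at the turret's rim, 90 degrees apart, each outside one lens in line with it and the axis. A paddle spans 86 to 116 mm from the axis, is 10 mm wide and 22 mm tall (147 to 169 mm above the counter), air around and under it; a 10 mm bar joins it to the lens barrel. 1 to 4 black dots on top. Origin: on the axis, 156 mm up; turns with the turret.
- tab_small (a point): Middle of the tab beside the smallest lens (four dots), 101 mm from the axis, 158 mm above the counter.
- tab_third (a point): Middle of the tab beside the third lens (three dots), 90 degrees anticlockwise (from above) from tab_small.
- tab_second (a point): Middle of the tab beside the second lens (two dots), opposite tab_small.
- tab_large (a point): Middle of the tab beside the largest lens (one dot), 90 degrees clockwise (from above) from tab_small.
- lens_small: Strongest lens: glass 16 mm across in a dark steel barrel 23 mm across and 69 mm long that hangs down from the turret. Origin: middle of the barrel's top rim, 164 mm above the counter and 55 mm from the axis.
- lens_third: Lens of 24 mm glass in a barrel 31 mm across, 52 mm long; origin as for lens_small.
- lens_second: Lens of 32 mm glass in a barrel 39 mm across, 34 mm long; origin as for lens_small.
- lens_large: Weakest lens: 45 mm glass in a cell 52 mm across, 15 mm long; origin as for lens_small.
- specimen: Coiled fossil in a small white card tray 56 x 46 x 12 mm lying loose on the stage, under the lens in use. Origin: middle of its underside. To be left alone.
- vial: Loose glass vial with black cap, 28 mm across, 55 mm tall, standing on the counter beside the stand. To be left alone.
- brush: Loose brush 160 mm long lying on the counter beside the stand. To be left alone.
- card_tray: Loose cardboard tray of finds, 110 x 80 x 28 mm, on the counter beside the stand. To be left alone.

How it is judged:
By the outcome, as a careful person would: the job done as asked, in the order asked, and still so for the second after the job is handed in, with the robot touching nothing.
It also fails if it takes over 64 s, if anything falls off the work surface, if the arm or the gripper's body presses on something with over 40 N, if the wrist force passes 120 N, or if a joint passes its speed limit or range.

### The arm

A 7-joint arm with a two-finger parallel gripper is mounted at the origin on the work surface. World frame = base frame: x ahead of the robot, y to its left, z up, the work surface at z = 0. Lengths are in m, angles in rad, forces in N, time in s.
With the tool pointing down it reaches from about 0.425 to 0.875 m from the base axis. Payload 4.7 kg.
Tool frame: the origin (TCP) lies between the finger pads; the fingertips stand 19 mm ahead of it and the grasp point (between the pads) is the TCP (arm.tcp_to_tips is the distance from the TCP to the fingertips, in m); z points along the fingers, y is the line along which they close (so a half turn about z gives the same grasp; the last joint's range is limited). The gripper opens to 87 mm and grips with 3 to 60 N. Pads are 19 mm wide; open, the fingers measure 117 mm over their backs; the gripper's body (75 mm by 190 mm) begins 51 mm behind the grasp point.
Start: joints at [-1.17, 0.321, -0.07, 1.45, 0.023, 1.371, -0.057], TCP at [0.245, 0.602, 0.218] pointing down, gripper open.
Joint ranges: [-2.86, 2.86], [-0.3, 2.09], [-1.38, 1.24], [0.06, 2.45], [-1.56, 4.7], [0.09, 2.05], [-2.69, 2.69]. Speed limits (rad/s): [2.57, 2.57, 3.14, 3.14, 3.14, 3.14, 3.14].

### API

Orientations are given as a unit quaternion [w, x, y, z].
In Python, from rig import arm gives the robot as it stands.
- The arm moves only by the tool step_arm, never from a script. Its argument "series" is a list of rows, each a list of 7 numbers: the closure, from -1 (fully open) to 1 (shut), then the shift along the tool's x, y, z in cm, then the turn, a rotation vector about the tool's x, y, z in rad. A call has exactly 8 rows; each row is the pose to reach, as a shift and turn from the pose commanded when the call began, along the tool's axes at that moment; what a row does not reach only later rows make up. A row lasts 1/8 s, in which the tool goes at most 62.5 mm and 10.7 degrees, less where a joint would pass 70% of its speed; a pose out of reach is approached as far as the arm can. A call with a gripper value outside its range is refused whole. The fingers move at their own pace and stop on an object; the grip force is fixed at half the most. Time passes only in rows, so rows that repeat a pose let the fingers close, or fill a call up. It gives the time, the measured TCP pose, the force, the opening and the grip force at its end, in the units of the state.
- arm.observe(): the state, without advancing time (a new reading comes with each control period).
- arm.grab_frame(name): name is "scene" or "top"; returns a dict with "image" (420x560x3 uint8, blue, green, red), "camera_matrix" (3x3 intrinsics, pixels), "extrinsics" (4x4, takes a point from camera to world coordinates). Camera axes: x right, y up, looking along -z (the intrinsics and any distortion apply to the point x, -y, -z); pixel columns grow to the right and rows downward; lengths in m; the calibration is good to about 2 mm. A picture is of the moment at which its call begins. There is no depth.
- arm.hand_in(): hands the job in; it is judged then, once.
The state is a dict: "t": time; "joints": joint angles; "joint_velocities": joint speeds; "joint_torque": joint torques, N m; "position": TCP position; "tcp_rot": TCP orientation; "wrist_force": force on the tool from outside, world axes, zero at the start; "ft_torque": the same for the moment, N m; "opening": finger opening in m; "finger_force": force on a finger pad.
Only numpy, scipy, OpenCV 4.12 (cv2) and the standard library are available. Lean on these libraries where they do the work, as an engineer would, in place of code of your own. Each camera call takes 0.05 s, during which the arm holds its last target. There are 200 camera calls.

## Working session

There is one attempt and no reset: what is moved stays moved. The work goes in short steps, Python scripts to look and compute and a tool call to move; the robot and the scene stay as the last step left them, time stands still between calls to the robot, and variables do not carry over. Pictures are saved under pics/ and viewed, at most 10 in all, crops included, and the job is handed in when it is done.

Besides the shell and the picture viewer there is one more tool, called after ">>>" as name(argument=value, ...), one argument or row to a line, values as JSON. step_arm: Moves the arm, as the interface text tells. Its arguments: {"type":"object","properties":{"series":{"type":"array"}},"required":["series"]}

```bash
mkdir -p pics; ls
python3 - <<'E'
from rig import arm
import cv2,numpy as np
s=arm.observe();print(s)
for n in("scene","top"):
    f=arm.grab_frame(n);cv2.imwrite(f"pics/{n}0.png",f["image"]);np.savez(f"{n}.npz",K=f["camera_matrix"],E=f["extrinsics"]);print({k:v for k,v in f.items() if k!="image"})
E
```

```text
pics
{'t': 0.0, 'joints': array([-1.16988296,  0.32181449, -0.07009638,  1.45169113,  0.02258316,
        1.37080173, -0.05689199]), 'joint_velocities': array([ 0.00112652,  0.00131781, -0.00064657,  0.00060835, -0.00126513,
        0.00111213, -0.00071135]), 'joint_torque': array([-5.05037278e-04, -4.91292286e+01, -4.03987644e-01, -3.12525845e+01,
       -6.39721518e-02,  4.38476563e-02,  1.37228412e-04]), 'position': array([0.24502406, 0.60143075, 0.21715905]), 'tcp_rot': array([-1.46028708e-04,  1.92180201e-01,  9.81359181e-01, -9.52699169e-04]), 'wrist_force': array([-0.55320623, -0.17281507, -0.48777111]), 'ft_torque': array([ 0.03162011,  0.02943832, -0.03308476]), 'finger_force': 0.0, 'opening': 0.08698223169449133}
{'camera_matrix': array([[430.4550941 ,   0.        , 275.05003594],
       [  0.        , 430.4550941 , 211.88656264],
       [  0.        ,   0.        ,   1.        ]]), 'extrinsics': array([[-0.13739942, -0.62721661,  0.76662946,  1.31006203],
       [ 0.99050362, -0.0908302 ,  0.10321076,  0.07311003],
       [ 0.0048976 ,  0.77353035,  0.63374034,  0.71706802],
       [ 0.        ,  0.        ,  0.        ,  1.        ]])}
{'camera_matrix': array([[417.79548163,   0.        , 282.44793636],
       [  0.        , 417.79548163, 205.04018229],
       [  0.        ,   0.        ,   1.        ]]), 'extrinsics': array([[-0.01524562,  0.99464463, -0.10222346,  0.47566444],
       [-0.99986935, -0.01461637,  0.00690191, -0.01438722],
       [ 0.00537081,  0.10231533,  0.99473752,  0.94038641],
       [ 0.        ,  0.        ,  0.        ,  1.        ]])}
```

View pics/scene0.png

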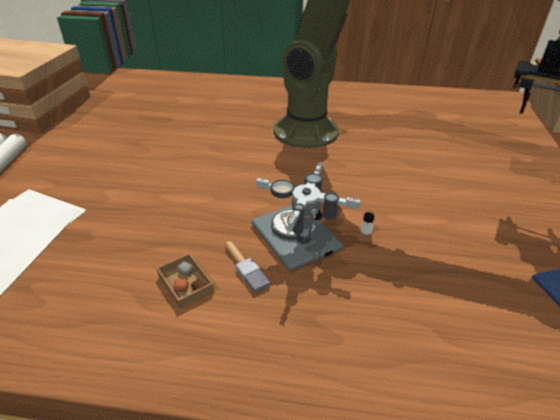

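View pics/top0.png

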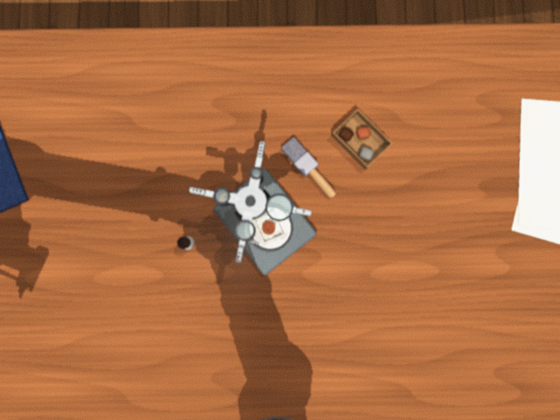

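The scene view shows the stand near (300,215) with the vial at (368,222), and the brush and card tray at the lower left. In the top view the hub is at about (250,201), with tabs near (261,152), (302,211), (240,250) and (202,192). The stage is at about (268,229).

```bash
cat > h.py <<'E'
import numpy as np
def cam(n): d=np.load(f"{n}.npz");return d["K"],d["E"]
def ray(n,u,v,z):
    K,E=cam(n);d=E[:3,:3]@np.array([(u-K[0,2])/K[0,0],-(v-K[1,2])/K[1,1],-1]);o=E[:3,3];return o+d*(z-o[2])/d[2]
def proj(n,p):
    K,E=cam(n);c=E[:3,:3].T@(np.array(p)-E[:3,3]);return K[0,2]+K[0,0]*c[0]/-c[2],K[1,2]-K[1,1]*c[1]/-c[2]
E
python3 - <<'E'
import cv2,numpy as np
from h import *
a=cv2.imread("pics/top0.png")[130:275,180:325];b=cv2.imread("pics/scene0.png")[150:275,245:385]
a=cv2.resize(a,(580,580),interpolation=3);cv2.imwrite("pics/a.png",a)
cv2.imwrite("pics/b.png",cv2.resize(b,(640,571),interpolation=3))
for u,v in [(250,201),(261,152),(302,211),(240,250),(202,192)]:print(ray("top",u,v,.165))
print(ray("top",268,229,.036))
E
```

```text
[0.56381759 0.04068511 0.165     ]
[0.65669832 0.01922659 0.165     ]
[ 0.54364795 -0.05602795  0.165     ]
[0.47314994 0.05978275 0.165     ]
[0.58206469 0.13026474 0.165     ]
[0.51697092 0.01137931 0.036     ]
```

View pics/a.png

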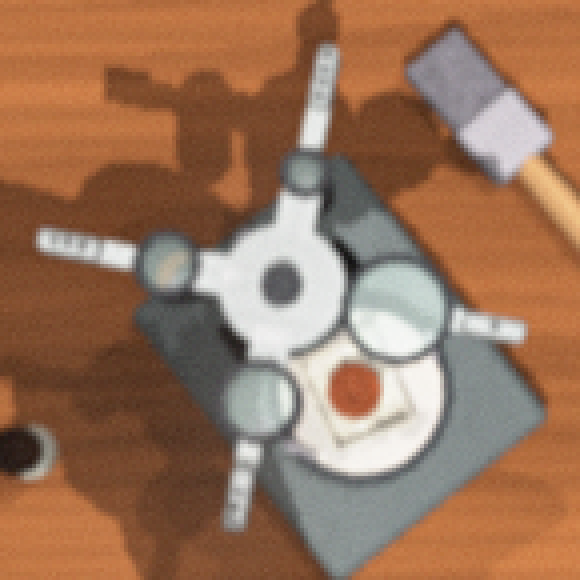

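View pics/b.png

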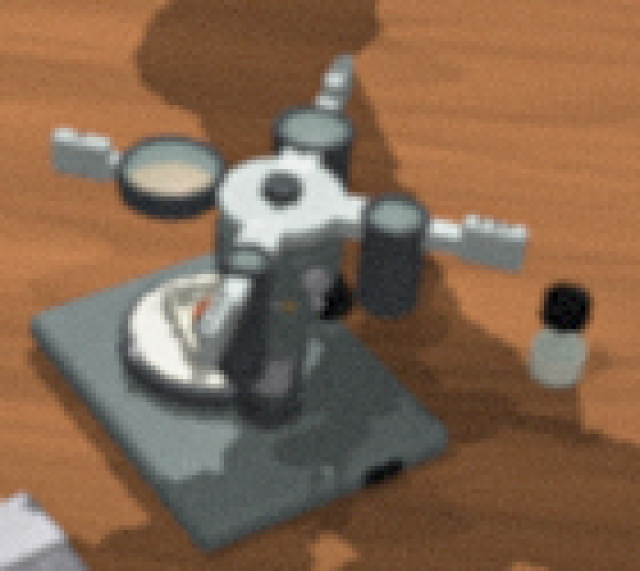

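The top crop (4x) shows the hub at (282,284). The small lens with four dots points up, its tab end at (328,45). The third lens points left, tab end (38,239). The second points down, tab end (234,530). The large points right, tab end (525,330). The scene crop shows the same order, with the hub cap at (281,188). The turret sits between clicks, so I'll compute the geometry.

Run:
```python
from h import *
c=lambda u,v,z:ray("top",180+u/4,130+v/4,z)
e={n:c(*p,.169) for n,p in dict(small=(328,45),third=(38,239),second=(234,530),large=(525,330)).items()}
ax=sum(e.values())/4;print("axis",ax,"hub",c(282,284,.172),"hub scene",ray("scene",306.5,191.1,.172))
for n,off in zip(("small","third","second","large"),(0,90,180,-90)):
    d=e[n]-ax;print(n,np.hypot(*d[:2]),(np.degrees(np.arctan2(d[1],d[0]))-off+180)%360-180)
B=[c(*p,.022) for p in((340,155),(545,405),(330,578),(135,315))]
for i in range(4):
    d=B[(i+1)%4]-B[i];print(np.hypot(*d[:2]),np.degrees(np.arctan2(d[1],d[0])))
s=c(362,395,.036);d=s-ax;print("stage",s,np.hypot(*d[:2]),np.degrees(np.arctan2(d[1],d[0])))
```

```text
axis [0.56329501 0.03977072 0.169     ] hub [0.56300823 0.03926343 0.172     ] hub scene [0.57210111 0.04089347 0.172     ]
small 0.11536173909412017 -11.403184130384972
third 0.11527453050900381 -11.398334809776202
second 0.11504300853605023 -11.2693225446761
large 0.11500616832393426 -11.557270852451268
0.17933663186630217 -141.755960515844
0.15044742559874358 127.72522161713252
0.17963259597991627 36.16757013833806
0.143940818644628 -52.369091995381964
stage [0.51743022 0.00596663 0.036     ] 0.05697627435670093 -143.6083773607562
```

>>> step_arm(
  series=[
    [1,-3,-2,0,0,0,-0.03],
    [1,-7,-4.6,0,0,0,-0.06],
    [1,-11,-7.2,0,0,0,-0.09],
    [1,-15,-9.9,0,0,0,-0.12],
    [1,-19,-12.5,0,0,0,-0.15],
    [1,-23,-15.1,0,0,0,-0.17],
    [1,-26,-17.1,0,0,0,-0.188],
    [1,-28,-18.4,0,0,0,-0.188],
  ],
)

```text
t: 1.1
position: [0.4362, 0.3237, 0.2179]
tcp_rot: [-0.0, 0.1, 0.995, -0.0]
wrist_force: [-0.2, 1.3, 0.1]
opening: 0.0149
finger_force: 0.0
```

```bash
cat >> h.py <<'E'
from scipy.spatial.transform import Rotation as R
AX=np.array([.5635,.040]);
def st(s):
    w=s["tcp_rot"];M=R.from_quat([w[1],w[2],w[3],w[0]]).as_matrix();p=s["position"];d=p[:2]-AX
    print("p",p.round(4),"tilt",M[2].round(3),"yawY",np.degrees(np.arctan2(M[1,1],M[0,1])).round(2),"r",np.hypot(*d).round(4),"ang",np.degrees(np.arctan2(d[1],d[0])).round(2),"F",s["wrist_force"].round(2),"open",s["opening"],"t",s["t"],"j7",s["joints"][6]);return M,p
E
python3 - <<'E'
from rig import arm
from h import *
M,p=st(arm.observe());print(M.T@(np.array([.5551,.1498,.217])-p)*100)
E
```

```text
p [0.4362 0.3237 0.2179] tilt [ 0.    -0.001 -1.   ] yawY 78.47 r 0.3109 ang 114.17 F [-0.22  1.34  0.11] open 0.01489570733237105 t 1.1 j7 0.6916419667672808
[-15.1264588  -14.65978801   0.10495417]
```

>>> step_arm(
  series=[
    [1,-2.5,-2.4,0,0,0,0],
    [1,-5,-4.8,0,0,0,0],
    [1,-7.5,-7.3,0,0,0,0],
    [1,-10,-9.7,0,0,0,0],
    [1,-12.5,-12.1,0,0,0,0],
    [1,-14.5,-14,0,0,0,0],
    [1,-15.1,-14.6,0,0,0,0],
    [1,-15.1,-14.6,0,0,0,0],
  ],
)

```text
t: 2.1
position: [0.554, 0.1532, 0.2179]
tcp_rot: [-0.0, 0.099, 0.995, 0.0]
wrist_force: [-0.0, -0.2, -0.5]
opening: 0.0003
finger_force: 0.0
```

Run:
```python
from rig import arm
import cv2
from h import *
M,p=st(arm.observe());print(M.T@(np.array([.5551,.1498,.169])-p)*100)
f=arm.grab_frame("scene")["image"];cv2.imwrite("pics/c.png",cv2.resize(f[90:290,235:435],(600,600),interpolation=3))
```

```text
p [0.554  0.1532 0.2179] tilt [ 0.001  0.    -1.   ] yawY 78.59 r 0.1136 ang 94.8 F [-0.   -0.18 -0.45] open 0.0003187049403136522 t 2.1 j7 1.0946991385689218
[-0.18099837 -0.31574676  4.89343539]
```

View pics/c.png

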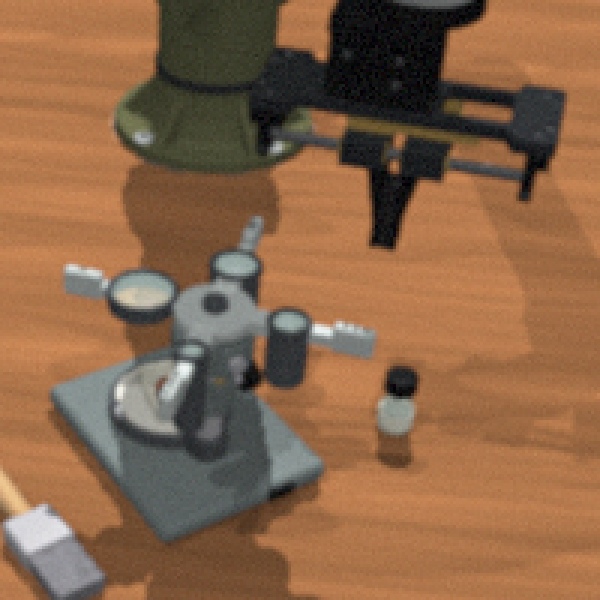

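The closed fingertips are at (385,245), above and behind the third tab at (350,340), and clear of it. Next I descend.

>>> step_arm(
  series=[
    [1,-0.2,-0.3,0.7,0,0,0],
    [1,-0.2,-0.3,1.4,0,0,0],
    [1,-0.2,-0.3,2.1,0,0,0],
    [1,-0.2,-0.3,2.8,0,0,0],
    [1,-0.2,-0.3,3.5,0,0,0],
    [1,-0.2,-0.3,4.2,0,0,0],
    [1,-0.2,-0.3,4.9,0,0,0],
    [1,-0.2,-0.3,4.9,0,0,0],
  ],
)

```text
t: 3.15
position: [0.5553, 0.1496, 0.1685]
tcp_rot: [-0.001, 0.099, 0.995, -0.0]
wrist_force: [1.5, 0.3, -0.0]
opening: 0.0006
finger_force: 0.0
```

Run:
```python
from rig import arm
from h import *
M,p=st(arm.observe())
d=M.T@(np.r_[AX,.169]-p)*100;print("axis in tool",d)
for k in range(1,9):
    for w in (2.5,):
        a=np.radians(w*k);Rz=R.from_rotvec([0,0,a]).as_matrix();print((d-Rz@d).round(2),a.round(3))
```

```text
p [0.5553 0.1496 0.1685] tilt [ 0.001 -0.001 -1.   ] yawY 78.61 r 0.1099 ang 94.29 F [ 1.53  0.27 -0.02] open 0.000563988865520695 t 3.15 j7 1.1099744021480373
axis in tool [ -2.96955549 -10.57880912  -0.04222264]
[-0.46  0.12  0.  ] 0.044
[-0.93  0.22  0.  ] 0.087
[-1.41  0.3  -0.  ] 0.131
[-1.88  0.35  0.  ] 0.175
[-2.36  0.39  0.  ] 0.218
[-2.84  0.41  0.  ] 0.262
[-3.32  0.4   0.  ] 0.305
[-3.8   0.38 -0.  ] 0.349
```

>>> step_arm(
  series=[
    [1,-0.3,0,0,0,0,0],
    [1,-0.6,0,0,0,0,0],
    [1,-0.9,0,0,0,0,0],
    [1,-1.1,0,0,0,0,0],
    [1,-1.3,0,0,0,0,0],
    [1,-1.4,0,0,0,0,0],
    [1,-1.5,0,0,0,0,0],
    [1,-1.5,0,0,0,0,0],
  ],
)

```text
t: 4.15
position: [0.5704, 0.1467, 0.1692]
tcp_rot: [0.0, 0.099, 0.995, 0.0]
wrist_force: [-0.6, 0.3, 0.1]
opening: 0.0006
finger_force: 0.0
```

Run:
```python
from rig import arm
from h import *
M,p=st(arm.observe())
d=M.T@(np.r_[AX,.169]-p)*100;print("axis in tool",d)
d=np.array([-1.45,-10.58,0])
for w in (1.5,2.5):
  for k in range(1,9):
        a=np.radians(w*k);Rz=R.from_rotvec([0,0,a]).as_matrix();print((d-Rz@d).round(2),a.round(3))
```

```text
p [0.5704 0.1467 0.1692] tilt [-0.  0. -1.] yawY 78.61 r 0.1069 ang 86.28 F [-0.56  0.33  0.1 ] open 0.0005903617227140117 t 4.15 j7 1.1290513254856667
axis in tool [ -1.42750748 -10.59733892   0.02441264]
[-0.28  0.03  0.  ] 0.026
[-0.56  0.06  0.  ] 0.052
[-0.83  0.08  0.  ] 0.079
[-1.11  0.09  0.  ] 0.105
[-1.39  0.1   0.  ] 0.131
[-1.67  0.1   0.  ] 0.157
[-1.95  0.09  0.  ] 0.183
[-2.23  0.07  0.  ] 0.209
[-0.46  0.05  0.  ] 0.044
[-0.93  0.09  0.  ] 0.087
[-1.39  0.1   0.  ] 0.131
[-1.86  0.09  0.  ] 0.175
[-2.32  0.06  0.  ] 0.218
[-2.79  0.01  0.  ] 0.262
[-3.25 -0.05  0.  ] 0.305
[-3.71 -0.14  0.  ] 0.349
```

>>> step_arm(
  series=[
    [1,-0.28,0.03,0,0,0,0.026],
    [1,-0.56,0.06,0,0,0,0.052],
    [1,-0.83,0.08,0,0,0,0.079],
    [1,-1.11,0.09,0,0,0,0.105],
    [1,-1.39,0.1,0,0,0,0.131],
    [1,-1.67,0.1,0,0,0,0.157],
    [1,-1.95,0.09,0,0,0,0.183],
    [1,-2.23,0.07,0,0,0,0.209],
  ],
)

```text
t: 5.15
position: [0.5926, 0.1429, 0.1693]
tcp_rot: [0.0, 0.203, 0.979, 0.0]
wrist_force: [0.6, -1.0, -0.4]
opening: 0.0005
finger_force: 0.0
```

Run:
```python
from rig import arm
import cv2
from h import *
M,p=st(arm.observe());print(M.T@(np.r_[AX,.169]-p)*100)
f=arm.grab_frame("scene")["image"];cv2.imwrite("pics/d.png",cv2.resize(f[90:290,235:435],(600,600),interpolation=3))
```

```text
p [0.5926 0.1429 0.1693] tilt [-0.  0. -1.] yawY 66.54 r 0.107 ang 74.22 F [ 0.6  -0.98 -0.36] open 0.0004968597316204515 t 5.15 j7 0.9497138339831118
[ -1.42938763 -10.60236143   0.02972938]
```

View pics/d.png

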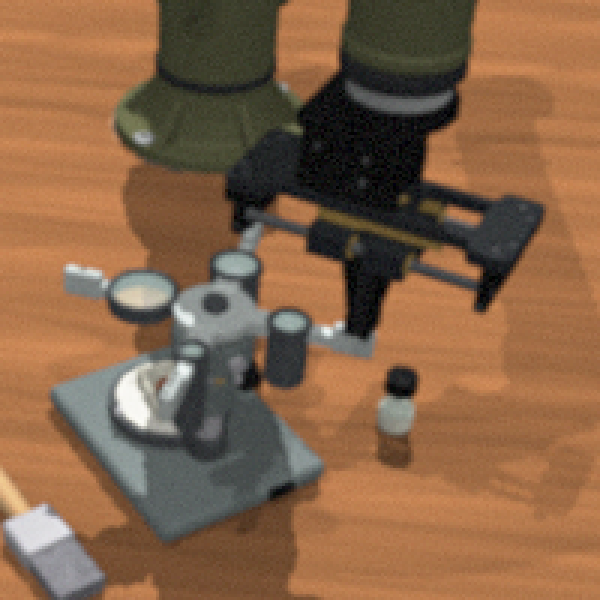

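The fingertip (362,335) is at the far side of the third tab (345,340), and the turret has not visibly moved. I'll check where the tip should project.

Run:
```python
from rig import arm
import cv2
from h import *
print(arm.tcp_to_tips)
s=arm.observe();M,p=st(s)
cr=lambda q:((np.array(q)-[235,90])*3).round(0)
print("tip",cr(proj("scene",p+M[:,2]*arm.tcp_to_tips)),"tcp",cr(proj("scene",p)))
for a in (78.6,70,66.5):
  for r in(.086,.116): print(a,r,cr(proj("scene",[AX[0]+r*np.cos(np.radians(a)),AX[1]+r*np.sin(np.radians(a)),.169])))
f=arm.grab_frame("top")["image"];cv2.imwrite("pics/e.png",cv2.resize(f[130:275,180:325],(580,580),interpolation=3))
```

```text
0.019
p [0.5929 0.1428 0.1693] tilt [-0.  0. -1.] yawY 66.48 r 0.1069 ang 74.02 F [ 0.43 -0.11 -0.22] open 0.0003318286409749376 t 5.2 j7 0.9491090390043907
tip [356. 358.] tcp [359. 337.]
78.6 0.086 [333. 324.]
78.6 0.116 [375. 333.]
70 0.086 [327. 335.]
70 0.116 [369. 347.]
66.5 0.086 [324. 339.]
66.5 0.116 [365. 353.]
```

View pics/e.png

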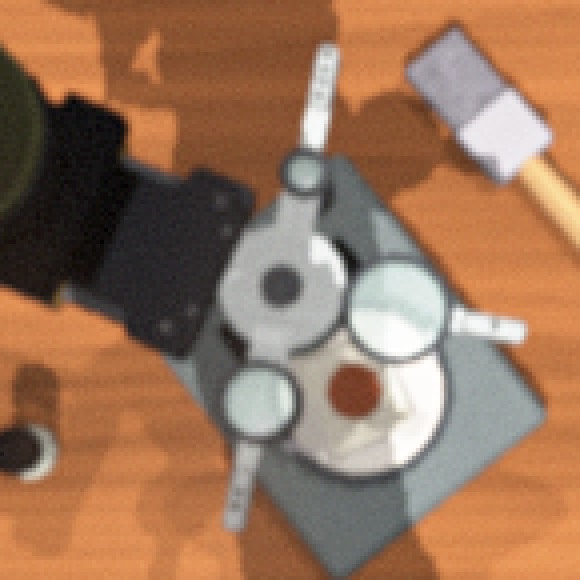

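Run:
```python
from h import *
cr=lambda q:((np.array(q)-[235,90])*3).round(0)
print("tip at pic c predicted",cr(proj("scene",[.554,.1532,.1989])),"observed ~(385,247)")
from scipy.optimize import least_squares
def tri(a,b):
    f=lambda X:np.r_[np.subtract(proj("top",X),a),np.subtract(proj("scene",X),b)]
    r=least_squares(f,[.57,.04,.16]);print(r.x.round(4),r.fun.round(1))
# hub cap, third outer end top, large outer end, vial cap
tri((250.5,201),(306.5,191.2))
tri((180+38/4,130+239/4),(245+525/4.571,150+226/4.571))
tri((180+525/4,130+330/4),(245+54/4.571,150+131/4.571))
tri((180+15/4,130+452/4),(245+566/4.571,150+300/4.571))
```

```text
tip at pic c predicted [379. 271.] observed ~(385,247)
[0.5637 0.0401 0.1655] [-0.2  0.  -0.2  0. ]
[0.5856 0.1524 0.1723] [-0.2  0.  -0.2  0. ]
[ 0.5401 -0.0723  0.1707] [-0.2  0.  -0.3 -0. ]
[0.4893 0.1898 0.0534] [-0.3  0.  -0.4  0. ]
```

Run:
```python
from rig import arm
from h import *
for z in (.22,.24,.26): print(z,ray("top",180+222/4,130+277/4,z))
print([a for a in dir(arm) if a[0]!="_"])
cr=lambda q:((np.array(q)-[235,90])*3).round(0)
for z in (.1989,.2179): print(z,cr(proj("scene",[.554,.1532,z])))
```

```text
0.22 [0.56098777 0.06189808 0.22      ]
0.24 [0.55861895 0.05978018 0.24      ]
0.26 [0.55625013 0.05766228 0.26      ]
['MotionError', 'grab_frame', 'hand_in', 'observe', 'tcp_to_tips']
0.1989 [379. 271.]
0.2179 [383. 248.]
```

The tip end in both pictures lies at the TCP height, about 19 mm higher than the stated figure. The finger is therefore skimming over the tab top. I'll lift slightly, go back, and descend deeper.

>>> step_arm(
  series=[
    [1,0,0,-0.5,0,0,0],
    [1,0,0,-1,0,0,0],
    [1,0.55,-0.1,-1,0,0,-0.052],
    [1,1.1,-0.21,-1,0,0,-0.105],
    [1,1.65,-0.37,-1,0,0,-0.157],
    [1,2.16,-0.53,-1,0,0,-0.209],
    [1,3,-0.7,-1,0,0,-0.209],
    [1,3,-0.7,-1,0,0,-0.209],
  ],
)

```text
t: 6.25
position: [0.5616, 0.1489, 0.1796]
tcp_rot: [0.0, 0.099, 0.995, 0.0]
wrist_force: [-0.6, 0.3, -0.2]
opening: 0.0002
finger_force: 0.0
```

>>> step_arm(
  series=[
    [1,0,0,0.4,0,0,0],
    [1,0,0,0.8,0,0,0],
    [1,0,0,1.2,0,0,0],
    [1,0,0,1.6,0,0,0],
    [1,0,0,2,0,0,0],
    [1,0,0,2.4,0,0,0],
    [1,0,0,2.7,0,0,0],
    [1,0,0,2.7,0,0,0],
  ],
)

```text
t: 7.25
position: [0.5619, 0.1485, 0.152]
tcp_rot: [-0.0, 0.099, 0.995, -0.0]
wrist_force: [-0.1, -0.3, -0.5]
opening: 0.0001
finger_force: 0.0
```

Run:
```python
from rig import arm
import cv2
from h import *
M,p=st(arm.observe());print(M.T@(np.r_[AX,.152]-p)*100)
f=arm.grab_frame("scene")["image"];cv2.imwrite("pics/f.png",cv2.resize(f[150:250,285:385],(600,600),interpolation=3))
```

```text
p [0.5619 0.1485 0.152 ] tilt [ 0. -0. -1.] yawY 78.61 r 0.1085 ang 90.83 F [-0.05 -0.28 -0.46] open 9.04950969900937e-05 t 7.25 j7 1.1215921858341842
[-2.29645250e+00 -1.06008970e+01  1.30724483e-03]
```

View pics/f.png

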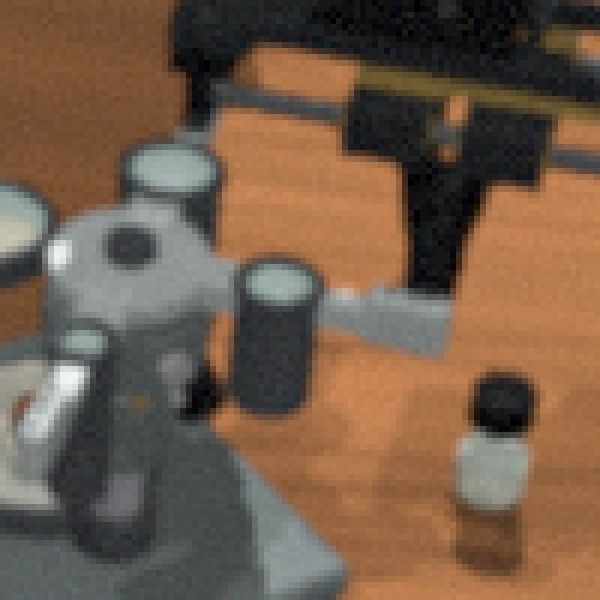

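The finger is now behind the third tab, which hides the tip at about (435,295), and clear of the barrel. I'll push in 12° arcs.

>>> step_arm(
  series=[
    [1,-0.28,0.06,0,0,0,0.026],
    [1,-0.55,0.11,0,0,0,0.052],
    [1,-0.84,0.15,0,0,0,0.079],
    [1,-1.12,0.18,0,0,0,0.105],
    [1,-1.4,0.21,0,0,0,0.131],
    [1,-1.69,0.23,0,0,0,0.157],
    [1,-1.97,0.24,0,0,0,0.183],
    [1,-2.25,0.25,0,0,0,0.209],
  ],
)

```text
t: 8.3
position: [0.5848, 0.1466, 0.1523]
tcp_rot: [0.0, 0.203, 0.979, 0.0]
wrist_force: [-2.0, 0.7, 0.9]
opening: 0.0005
finger_force: 0.8
```

```bash
cat > look.py <<'E'
from rig import arm
import cv2,sys
from h import *
M,p=st(arm.observe());print(M.T@(np.r_[AX,p[2]]-p)*100)
f=arm.grab_frame("top")["image"].astype(int)
# angle profile of bright grey pixels on tabs at r=97..112 mm, z=.169 (4-fold)
for w in(95,):
  best=[]
  for a in np.arange(-180,180,1.0):
    v=[]
    for r in (.100,.104,.108,.112):
      u,vv=proj("top",[AX[0]+r*np.cos(np.radians(a)),AX[1]+r*np.sin(np.radians(a)),.169]);px=f[int(round(vv)),int(round(u))];v.append(px.min())
    best.append(np.mean(v))
  b=np.array(best);b4=b
  pk=[(int(a-180),int(b[a])) for a in range(360) if b[a]==max(b[(a+np.arange(-8,9))%360]) and b[a]>130];print(pk)
E
python3 look.py
```

```text
p [0.5848 0.1466 0.1523] tilt [ 0.  0. -1.] yawY 66.54 r 0.1087 ang 78.69 F [-2.01  0.71  0.93] open 0.0004505401254791691 t 8.3 j7 0.9405302033506625
[-2.28772763e+00 -1.06266660e+01 -2.60250599e-03]
[(-139, 151), (-125, 156), (-110, 235), (-51, 139), (-20, 214), (159, 147)]
```

>>> step_arm(
  series=[
    [1,-0.28,0.06,0,0,0,0.026],
    [1,-0.55,0.11,0,0,0,0.052],
    [1,-0.84,0.15,0,0,0,0.079],
    [1,-1.12,0.18,0,0,0,0.105],
    [1,-1.4,0.21,0,0,0,0.131],
    [1,-1.69,0.23,0,0,0,0.157],
    [1,-1.97,0.24,0,0,0,0.183],
    [1,-2.25,0.25,0,0,0,0.209],
  ],
)

```text
t: 9.35
position: [0.6064, 0.1399, 0.1523]
tcp_rot: [-0.0, 0.304, 0.953, 0.0]
wrist_force: [-0.7, 1.0, 0.1]
opening: 0.0006
finger_force: 0.8
```

>>> step_arm(
  series=[
    [1,-0.28,0.06,0,0,0,0.026],
    [1,-0.55,0.11,0,0,0,0.052],
    [1,-0.84,0.15,0,0,0,0.079],
    [1,-1.12,0.18,0,0,0,0.105],
    [1,-1.4,0.21,0,0,0,0.131],
    [1,-1.69,0.23,0,0,0,0.157],
    [1,-1.97,0.24,0,0,0,0.183],
    [1,-2.25,0.25,0,0,0,0.209],
  ],
)

```text
t: 10.35
position: [0.6263, 0.1287, 0.1523]
tcp_rot: [0.0, 0.402, 0.916, 0.0]
wrist_force: [-0.8, 0.9, 0.7]
opening: 0.0008
finger_force: 0.8
```

```bash
python3 look.py
```

```text
p [0.6263 0.1287 0.1523] tilt [-0.  0. -1.] yawY 42.58 r 0.1087 ang 54.7 F [-0.77  0.95  0.68] open 0.0007676824311161484 t 10.35 j7 0.6004828389572164
[-2.28247285e+00 -1.06276452e+01 -1.05785095e-03]
[(-148, 165), (-134, 232), (-45, 222), (135, 149)]
```

>>> step_arm(
  series=[
    [1,-0.28,0.06,0,0,0,0.026],
    [1,-0.55,0.11,0,0,0,0.052],
    [1,-0.84,0.15,0,0,0,0.079],
    [1,-1.12,0.18,0,0,0,0.105],
    [1,-1.4,0.21,0,0,0,0.131],
    [1,-1.69,0.23,0,0,0,0.157],
    [1,-1.97,0.24,0,0,0,0.183],
    [1,-2.25,0.25,0,0,0,0.209],
  ],
)

```text
t: 11.4
position: [0.6424, 0.1149, 0.1522]
tcp_rot: [-0.001, 0.495, 0.869, 0.0]
wrist_force: [-4.3, 2.5, 2.0]
opening: 0.0006
finger_force: 2.1
```

```bash
python3 look.py
```

```text
p [0.6424 0.1149 0.1522] tilt [ 0.002 -0.001 -1.   ] yawY 30.66 r 0.1088 ang 43.52 F [-4.29  2.54  2.02] open 0.0005646295588126067 t 11.4 j7 0.43689669437941786
[-2.42141234e+00 -1.06096302e+01  5.62366037e-03]
[(-145, 231), (-124, 157), (-56, 225), (124, 153)]
```

>>> step_arm(
  series=[
    [1,-0.28,0.06,0,0,0,0.026],
    [1,-0.55,0.11,0,0,0,0.052],
    [1,-0.84,0.15,0,0,0,0.079],
    [1,-1.12,0.18,0,0,0,0.105],
    [1,-1.4,0.21,0,0,0,0.131],
    [1,-1.69,0.23,0,0,0,0.157],
    [1,-1.97,0.24,0,0,0,0.183],
    [1,-2.25,0.25,0,0,0,0.209],
  ],
)

```text
t: 12.45
position: [0.6572, 0.0956, 0.1524]
tcp_rot: [0.0, 0.583, 0.812, 0.0]
wrist_force: [-0.6, 1.0, 1.3]
opening: 0.0007
finger_force: 0.6
```

```bash
python3 look.py
```

```text
p [0.6572 0.0956 0.1524] tilt [-0.     0.001 -1.   ] yawY 18.61 r 0.1089 ang 30.68 F [-0.59  0.97  1.28] open 0.0006666072042147508 t 12.45 j7 0.2757874370528688
[-2.27828653e+00 -1.06534889e+01 -5.67773169e-03]
[(-159, 231), (-126, 156), (-113, 154), (-69, 226), (-51, 139)]
```

>>> step_arm(
  series=[
    [1,-0.28,0.06,0,0,0,0.026],
    [1,-0.55,0.11,0,0,0,0.052],
    [1,-0.84,0.15,0,0,0,0.079],
    [1,-1.12,0.18,0,0,0,0.105],
    [1,-1.4,0.21,0,0,0,0.131],
    [1,-1.69,0.23,0,0,0,0.157],
    [1,-1.97,0.24,0,0,0,0.183],
    [1,-2.25,0.25,0,0,0,0.209],
  ],
)

```text
t: 13.5
position: [0.6665, 0.0754, 0.1523]
tcp_rot: [-0.0, 0.665, 0.747, 0.0]
wrist_force: [-1.1, 2.0, 1.4]
opening: 0.0004
finger_force: 1.0
```

>>> step_arm(
  series=[
    [1,-0.28,0.06,0,0,0,0.026],
    [1,-0.55,0.11,0,0,0,0.052],
    [1,-0.84,0.15,0,0,0,0.079],
    [1,-1.12,0.18,0,0,0,0.105],
    [1,-1.4,0.21,0,0,0,0.131],
    [1,-1.69,0.23,0,0,0,0.157],
    [1,-1.97,0.24,0,0,0,0.183],
    [1,-2.25,0.25,0,0,0,0.209],
  ],
)

```text
t: 14.5
position: [0.6715, 0.0533, 0.1522]
tcp_rot: [-0.0, 0.739, 0.674, 0.0]
wrist_force: [-1.3, 1.2, 0.9]
opening: 0.0003
finger_force: 1.0
```

>>> step_arm(
  series=[
    [1,-0.28,0.06,0,0,0,0.026],
    [1,-0.55,0.11,0,0,0,0.052],
    [1,-0.84,0.15,0,0,0,0.079],
    [1,-1.12,0.18,0,0,0,0.105],
    [1,-1.4,0.21,0,0,0,0.131],
    [1,-1.69,0.23,0,0,0,0.157],
    [1,-1.97,0.24,0,0,0,0.183],
    [1,-2.25,0.25,0,0,0,0.209],
  ],
)

```text
t: 15.5
position: [0.672, 0.0307, 0.1522]
tcp_rot: [-0.0, 0.805, 0.593, 0.0]
wrist_force: [-0.9, 1.5, -0.7]
opening: 0.0006
finger_force: 1.0
```

>>> step_arm(
  series=[
    [1,-0.28,0.06,0,0,0,0.026],
    [1,-0.55,0.11,0,0,0,0.052],
    [1,-0.84,0.15,0,0,0,0.079],
    [1,-1.12,0.18,0,0,0,0.105],
    [1,-1.4,0.21,0,0,0,0.131],
    [1,-1.69,0.23,0,0,0,0.157],
    [1,-1.97,0.24,0,0,0,0.183],
    [1,-2.25,0.25,0,0,0,0.209],
  ],
)

```text
t: 16.5
position: [0.6679, 0.0085, 0.1524]
tcp_rot: [0.0, 0.863, 0.506, 0.0]
wrist_force: [0.8, 1.0, -0.9]
opening: 0.0004
finger_force: 0.5
```

```bash
python3 look.py
```

```text
p [0.6679 0.0085 0.1524] tilt [ 0.  0. -1.] yawY -29.26 r 0.109 ang -16.81 F [ 0.82  1.02 -0.9 ] open 0.0003780451751014713 t 16.5 j7 -0.3669786773657684
[-2.35068939e+00 -1.06455021e+01 -4.21687114e-03]
[(-142, 142), (-117, 213), (-51, 130)]
```

>>> step_arm(
  series=[
    [1,-0.28,0.06,0,0,0,0.026],
    [1,-0.55,0.11,0,0,0,0.052],
    [1,-0.84,0.15,0,0,0,0.079],
    [1,-1.12,0.18,0,0,0,0.105],
    [1,-1.4,0.21,0,0,0,0.131],
    [1,-1.69,0.23,0,0,0,0.157],
    [1,-1.97,0.24,0,0,0,0.183],
    [1,-2.25,0.25,0,0,0,0.209],
  ],
)

```text
t: 17.55
position: [0.659, -0.0125, 0.1523]
tcp_rot: [0.0, 0.911, 0.413, 0.0]
wrist_force: [1.2, 0.7, 0.7]
opening: 0.0005
finger_force: 0.4
```

>>> step_arm(
  series=[
    [1,-0.2,0.04,0,0,0,0.019],
    [1,-0.4,0.08,0,0,0,0.038],
    [1,-0.6,0.11,0,0,0,0.056],
    [1,-0.8,0.14,0,0,0,0.075],
    [1,-1,0.17,0,0,0,0.093],
    [1,-1.2,0.19,0,0,0,0.112],
    [1,-1.4,0.21,0,0,0,0.131],
    [1,-1.4,0.21,0,0,0,0.131],
  ],
)

```text
t: 18.55
position: [0.6508, -0.025, 0.1521]
tcp_rot: [0.0, 0.936, 0.353, -0.0]
wrist_force: [0.4, 0.1, -0.3]
opening: 0.0003
finger_force: 0.0
```

```bash
python3 look.py
```

```text
p [ 0.6508 -0.025   0.1521] tilt [-0.001 -0.    -1.   ] yawY -48.7 r 0.1088 ang -36.67 F [ 0.42  0.11 -0.33] open 0.00026077605037299104 t 18.55 j7 -0.6380630628487264
[-2.26905139e+00 -1.06449422e+01  3.66573188e-03]
[(45, 223)]
```

```bash
cat > prof.py <<'E'
from rig import arm
from h import *
f=arm.grab_frame("top")["image"].astype(int)
for r in (.09,.1,.11):
  print(r,[int(f[int(round(v)),int(round(u))].min()) for a in range(26,56,2) for u,v in [proj("top",[AX[0]+r*np.cos(np.radians(a)),AX[1]+r*np.sin(np.radians(a)),.169])]])
E
python3 prof.py
```

```text
0.09 [53, 46, 43, 42, 32, 35, 38, 76, 126, 150, 179, 91, 33, 40, 44]
0.1 [45, 41, 42, 44, 43, 44, 46, 65, 177, 194, 199, 60, 38, 36, 39]
0.11 [41, 49, 49, 51, 52, 46, 46, 68, 157, 234, 209, 46, 45, 63, 67]
```

>>> step_arm(
  series=[
    [1,-0.14,0.03,0,0,0,0.013],
    [1,-0.28,0.06,0,0,0,0.026],
    [1,-0.41,0.09,0,0,0,0.039],
    [1,-0.55,0.11,0,0,0,0.052],
    [1,-0.55,0.11,0,0,0,0.052],
    [1,-0.55,0.11,0,0,0,0.052],
    [1,-0.55,0.11,0,0,0,0.052],
    [1,-0.55,0.11,0,0,0,0.052],
  ],
)

```text
t: 19.65
position: [0.648, -0.0287, 0.1523]
tcp_rot: [-0.0, 0.944, 0.329, 0.0]
wrist_force: [0.3, 0.4, 0.1]
opening: 0.0006
finger_force: 0.0
```

```bash
python3 prof.py
```

```text
0.09 [39, 38, 42, 46, 49, 56, 139, 148, 137, 86, 38, 40, 41, 38, 46]
0.1 [45, 48, 44, 42, 43, 56, 174, 179, 208, 120, 36, 40, 43, 39, 38]
0.11 [46, 48, 53, 53, 52, 55, 164, 237, 230, 49, 44, 45, 45, 64, 69]
```

>>> step_arm(
  series=[
    [1,-0.1,0.02,0,0,0,0.009],
    [1,-0.19,0.04,0,0,0,0.018],
    [1,-0.28,0.06,0,0,0,0.026],
    [1,-0.28,0.06,0,0,0,0.026],
    [1,-0.28,0.06,0,0,0,0.026],
    [1,-0.28,0.06,0,0,0,0.026],
    [1,-0.28,0.06,0,0,0,0.026],
    [1,-0.28,0.06,0,0,0,0.026],
  ],
)

```text
t: 20.7
position: [0.6461, -0.0309, 0.1522]
tcp_rot: [-0.0, 0.949, 0.316, 0.0]
wrist_force: [0.2, -0.7, 0.2]
opening: 0.0002
finger_force: 0.0
```

```bash
python3 prof.py; python3 -c "
from rig import arm
print(arm.observe()['wrist_force'])"
```

```text
0.09 [39, 45, 47, 43, 75, 122, 153, 120, 60, 39, 40, 42, 44, 44, 45]
0.1 [45, 49, 48, 45, 49, 130, 179, 203, 63, 39, 39, 39, 39, 42, 40]
0.11 [44, 42, 49, 49, 57, 202, 232, 181, 68, 42, 47, 48, 56, 58, 67]
[ 0.02389135 -0.30683586 -0.32447517]
```

>>> step_arm(
  series=[
    [1,0.3,0.1,0,0,0,0],
    [1,0.7,0.2,0,0,0,0],
    [1,1.2,0.3,0,0,0,0],
    [1,1.7,0.5,0,0,0,0],
    [1,2,0.5,-1,0,0,0],
    [1,2,0.5,-3,0,0,0],
    [1,2,0.5,-5,0,0,0],
    [1,2,0.5,-7,0,0,0],
  ],
)

```text
t: 21.75
position: [0.6654, -0.0232, 0.2247]
tcp_rot: [0.0, 0.949, 0.316, 0.001]
wrist_force: [0.3, 0.5, 0.7]
opening: 0.0003
finger_force: 0.0
```

>>> step_arm(
  series=[
    [1,1,3,-2,0,0,0],
    [1,2,6,-4,0,0,0],
    [1,3,9,-5,0,0,0],
    [1,4,12,-5,0,0,0],
    [1,5,14,-5,0,0,0],
    [1,5,15,-5,0,0,0],
    [1,5,15,-5,0,0,0],
    [1,5,15,-5,0,0,0],
  ],
)

```text
t: 22.75
position: [0.7947, -0.1122, 0.2731]
tcp_rot: [-0.0, 0.949, 0.317, 0.0]
wrist_force: [0.4, -0.1, 1.1]
opening: 0.0004
finger_force: 0.0
```

```bash
python3 prof.py; python3 look.py
python3 - <<'E'
from rig import arm
import cv2
f=arm.grab_frame("top")["image"];cv2.imwrite("pics/g.png",cv2.resize(f[100:280,170:400],(767,600),interpolation=3))
E
```

```text
0.09 [47, 45, 43, 46, 63, 100, 122, 111, 72, 64, 66, 64, 67, 68, 72]
0.1 [52, 45, 45, 50, 72, 99, 91, 114, 74, 73, 73, 66, 71, 66, 64]
0.11 [49, 47, 50, 74, 77, 115, 121, 106, 70, 72, 77, 69, 72, 69, 68]
p [ 0.7948 -0.112   0.2731] tilt [ 0.001 -0.    -1.   ] yawY -53.07 r 0.2767 ang -33.31 F [ 0.01 -0.25 -0.08] open 0.0006740964958171753 t 22.8 j7 -0.6181239888399694
[-9.35555227e+00 -2.60446746e+01 -3.46548738e-03]
[(128, 205)]
```

View pics/g.png

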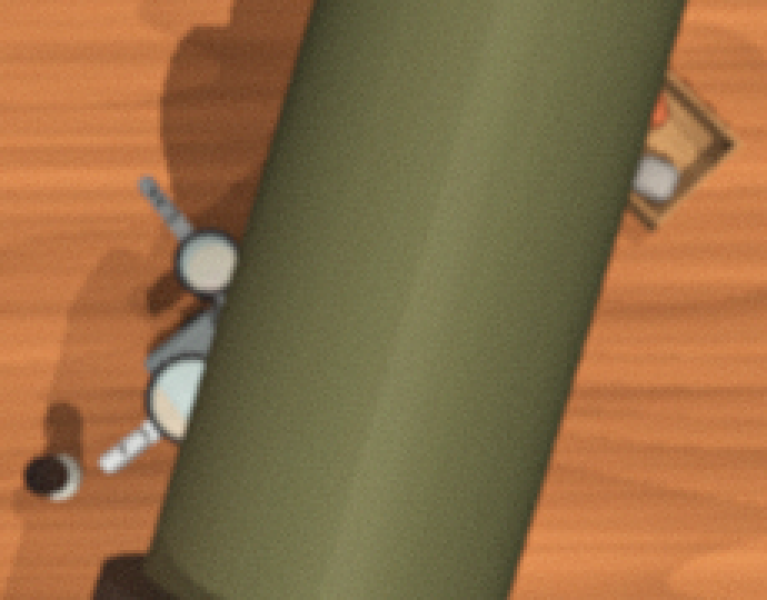

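The view shows the arm covering the hub, the second tab at (165,205) and the large tab at (128,447), with vial and tray undisturbed. I'll swing the arm clear and verify with all the tabs in view.

>>> step_arm(
  series=[
    [1,-3,1,0,0,0,0],
    [1,-8,2.5,0,0,0,0],
    [1,-13,4,0,0,0,0],
    [1,-18,5.7,0,0,0,0],
    [1,-23,7.3,0,0,0,0],
    [1,-28,8.9,0,0,0,0],
    [1,-33,10.5,0,0,0,0],
    [1,-36,11.4,0,0,0,0],
  ],
)

```text
t: 23.9
position: [0.5728, -0.4226, 0.2731]
tcp_rot: [0.0, 0.949, 0.315, 0.0]
wrist_force: [-0.2, -0.5, 1.0]
opening: 0.0001
finger_force: 0.0
```

>>> step_arm(
  series=[
    [1,-3,1,0,0,0,0],
    [1,-5,1.6,0,0,0,0],
    [1,-5,1.6,0,0,0,0],
    [1,-5,1.6,0,0,0,0],
    [1,-5,1.6,0,0,0,0],
    [1,-5,1.6,0,0,0,0],
    [1,-5,1.6,0,0,0,0],
    [1,-5,1.6,0,0,0,0],
  ],
)

```text
t: 24.9
position: [0.5453, -0.4628, 0.2722]
tcp_rot: [-0.0, 0.949, 0.316, 0.0]
wrist_force: [0.2, 0.8, -0.6]
opening: 0.0001
finger_force: 0.0
```

```bash
python3 look.py
python3 - <<'E'
from rig import arm
import cv2
f=arm.grab_frame("top")["image"];cv2.imwrite("pics/h.png",cv2.resize(f[130:275,180:325],(580,580),interpolation=3))
E
```

```text
p [ 0.5453 -0.4628  0.2722] tilt [ 0.  0. -1.] yawY -53.1 r 0.5032 ang -92.07 F [ 0.2   0.76 -0.56] open 0.0001401986817520556 t 24.9 j7 -0.024846504147875915
[ 3.16441563e+01 -3.91217308e+01  3.02740872e-03]
[(-167, 142), (39, 207), (128, 216)]
```

View pics/h.png

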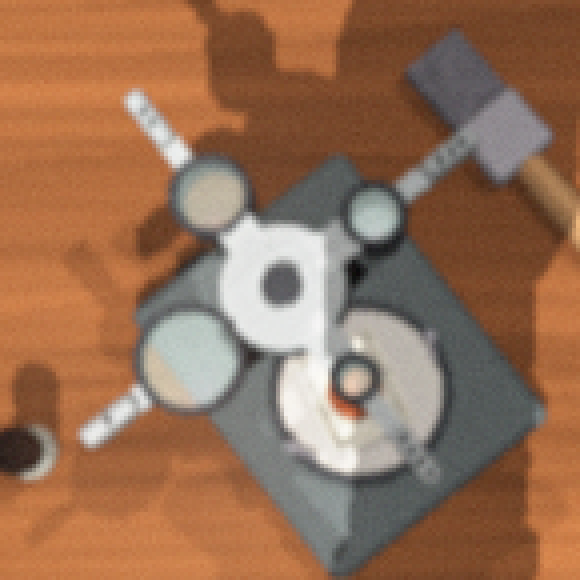

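The small lens is at (355,377) over the stage, centred about (362,392). Tab ends are at (132,95), (468,143), (432,477) and (86,441), and the fossil, brush and vial are undisturbed. One last angle check before hand-in.

Run:
```python
from h import *
c=lambda u,v,z:ray("top",180+u/4,130+v/4,z)
for p,o in (((132,95),180),((468,143),90),((432,477),0),((86,441),-90)):
    d=c(*p,.169)[:2]-AX;print(np.hypot(*d),(np.degrees(np.arctan2(d[1],d[0]))-o+180)%360-180)
for p,z in (((362,392),.036),((355,377),.164)):
    d=c(*p,z)[:2]-AX;print(np.hypot(*d),np.degrees(np.arctan2(d[1],d[0])))
```

```text
0.11367170704608441 -142.49694156221838
0.10955914260162128 -143.56582563611704
0.11346650707090865 -142.74453369753095
0.11493613103305032 -141.57219982738678
0.055993465396074346 -142.54295033614792
0.05512321731515329 -142.22726997374957
```

The turret is at -142.6° and the stage is at -142.5°, so the lens is clicked in and centred.

```bash
python3 -c "
from rig import arm
print(arm.hand_in())"
```

```text
the job is handed in; nothing more can be done
None
```

The strongest lens is over the middle of the stage (turret within about 0.1° of the stage direction, as measured from the top camera), and the job was handed in at about 25 s with the arm clear; on my first pass the closed fingertips skimmed over the third tab without visibly moving it, before I lowered them and pushed.

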